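Load the measuring fixture in the order of its masters

TASK

Load the surface-measuring fixture: move the four steel parts from the blue transport tray into its empty front row, in the same order as the four masters standing in the back row, so that each part stands upright, fully down in the nest directly in front of the master with its own shape. Set every part down gently rather than dropping it, and do not shift the masters.

Things in the scene. Friction and masses are not known exactly. Their poses are not given: they have to be found in the camera images.
- part_bush: production part: plain bush, an open steel tube 40 mm outside diameter, 25 mm bore, 46 mm tall, standing on end; about 0.27 kg. Starts upright in any of the tray's compartments. Origin: centre of its underside, z up its axis
- part_hub: production part: flanged hub, steel: round flange 46 mm diameter and 10 mm thick at the bottom, round boss 28 mm diameter above it, 48 mm tall over all, small dark bore in the top; about 0.28 kg. Starts upright in any of the tray's compartments. Origin: centre of its underside, z up its axis
- part_block: production part: square valve block, steel, 36 x 36 mm in plan with vertical faces square to its x and y axes, 46 mm tall, dark round port in the top; about 0.40 kg. Starts upright in any of the tray's compartments. Origin: centre of its underside, z up its axis
- part_spool: production part: valve spool, a slender upright steel cylinder 26 mm in diameter and 68 mm tall with two 8 mm wide grooves 18 mm in diameter (14 to 22 and 36 to 44 mm up); the top 24 mm are plain; about 0.23 kg. Starts upright in any of the tray's compartments. Origin: centre of its underside, z up its axis
- master_bush: master part, the twin of part_bush in shape, size and material (plain bush, an open steel tube 40 mm outside diameter, 25 mm bore, 46 mm tall, standing on end), loose in any of the fixture's back-row nests. Origin: centre of its underside, z up its axis
- master_hub: master part, the twin of part_hub in shape, size and material (flanged hub, steel: round flange 46 mm diameter and 10 mm thick at the bottom, round boss 28 mm diameter above it, 48 mm tall over all, small dark bore in the top), loose in any of the fixture's back-row nests. Origin: centre of its underside, z up its axis
- master_block: master part, the twin of part_block in shape, size and material (square valve block, steel, 36 x 36 mm in plan with vertical faces square to its x and y axes, 46 mm tall, dark round port in the top), loose in any of the fixture's back-row nests. Origin: centre of its underside, z up its axis
- master_spool: master part, the twin of part_spool in shape, size and material (valve spool, a slender upright steel cylinder 26 mm in diameter and 68 mm tall with two 8 mm wide grooves 18 mm in diameter (14 to 22 and 36 to 44 mm up); the top 24 mm are plain), loose in any of the fixture's back-row nests. Origin: centre of its underside, z up its axis
- fixture: black plate 190 x 320 x 16 mm (x, y, z), fixed, with 8 round nests 62 mm wide and 6 deep (grey floors 10 mm above the underside). Origin: centre of the underside; x away from the robot, y to its left along the rows, z up. Front row, empty: nest centres x = -41, y = 114, 38, -38, -114 mm. Back row, with the masters: x = +41, same y. Yaw within 0.35 rad; tray beside it, on either side
- tray: blue plastic tray 90 x 316 mm, fixed; walls 14 mm high, 4 mm thick; floor 4 mm thick; a 14 mm grip ledge at each end, level with the rim. One row of four compartments along y, centres x = 0, y = 117, 39, -39, -117 mm; parts stand within 10 mm of these. Origin: centre of the underside; x away from the robot, y to its left, z up. Yaw within 0.35 rad
Things that resemble listed ones, but are neither listed nor needed, are in the scene too. Leave any green or yellow look-alike of the part_hub alone.

How it is judged (in metres and radians):
At the end, for the whole second after the job is handed in: Each part is upright (within 4.5 degrees) and at rest in the front-row nest in front of its own master: within 20 mm of the nest centre along both fixture axes, underside at most 2.5 mm above the nest floor. Every master stands upright within 8 mm of its start (((y of master_bush in the frame of fixture between 0.094 and 0.134 m and y of part_bush in the frame of fixture between 0.094 and 0.134 m) or (y of master_bush in the frame of fixture between 0.018 and 0.058 m and y of part_bush in the frame of fixture between 0.018 and 0.058 m) or (y of master_bush in the frame of fixture between -0.058 and -0.018 m and y of part_bush in the frame of fixture between -0.058 and -0.018 m) or (y of master_bush in the frame of fixture between -0.134 and -0.094 m and y of part_bush in the frame of fixture between -0.134 and -0.094 m)) and x of part_bush in the frame of fixture between -0.061 and -0.021 m and z of each of part_bush, part_hub, part_block, part_spool in the frame of fixture below 0.0125 m and angle between each of part_bush, master_bush, part_hub, master_hub, part_block, master_block, part_spool, master_spool's own z axis and vertical below 0.08 rad and linear speed of each of part_bush, part_hub, part_block, part_spool below 0.02 m/s and angular speed of each of part_bush, part_hub, part_block, part_spool below 0.2 rad/s and distance of each of master_bush, master_hub, master_block, master_spool from where it was at the start of the episode below 0.008 m and ((y of master_hub in the frame of fixture between 0.094 and 0.134 m and y of part_hub in the frame of fixture between 0.094 and 0.134 m) or (y of master_hub in the frame of fixture between 0.018 and 0.058 m and y of part_hub in the frame of fixture between 0.018 and 0.058 m) or (y of master_hub in the frame of fixture between -0.058 and -0.018 m and y of part_hub in the frame of fixture between -0.058 and -0.018 m) or (y of master_hub in the frame of fixture between -0.134 and -0.094 m and y of part_hub in the frame of fixture between -0.134 and -0.094 m)) and x of part_hub in the frame of fixture between -0.061 and -0.021 m and ((y of master_block in the frame of fixture between 0.094 and 0.134 m and y of part_block in the frame of fixture between 0.094 and 0.134 m) or (y of master_block in the frame of fixture between 0.018 and 0.058 m and y of part_block in the frame of fixture between 0.018 and 0.058 m) or (y of master_block in the frame of fixture between -0.058 and -0.018 m and y of part_block in the frame of fixture between -0.058 and -0.018 m) or (y of master_block in the frame of fixture between -0.134 and -0.094 m and y of part_block in the frame of fixture between -0.134 and -0.094 m)) and x of part_block in the frame of fixture between -0.061 and -0.021 m and ((y of master_spool in the frame of fixture between 0.094 and 0.134 m and y of part_spool in the frame of fixture between 0.094 and 0.134 m) or (y of master_spool in the frame of fixture between 0.018 and 0.058 m and y of part_spool in the frame of fixture between 0.018 and 0.058 m) or (y of master_spool in the frame of fixture between -0.058 and -0.018 m and y of part_spool in the frame of fixture between -0.058 and -0.018 m) or (y of master_spool in the frame of fixture between -0.134 and -0.094 m and y of part_spool in the frame of fixture between -0.134 and -0.094 m)) and x of part_spool in the frame of fixture between -0.061 and -0.021 m); the robot touches nothing.
It fails at once if a master is shifted by more than 8 mm or tipped (distance of any of master_bush, master_hub, master_block, master_spool from where it was at the start of the episode above 0.008 m or angle between any of master_bush, master_hub, master_block, master_spool's own z axis and vertical above 0.15 rad).
It fails at once if a part is dropped (moves faster than 0.4 m/s out of the fingers) or banged down on the fixture with more than 60 N (contact force between any of part_bush, part_hub, part_block, part_spool and fixture above 60 N or (linear speed of part_bush above 0.4 m/s and contact force between part_bush and the fingers below 0.5 N) or (linear speed of part_hub above 0.4 m/s and contact force between part_hub and the fingers below 0.5 N) or (linear speed of part_block above 0.4 m/s and contact force between part_block and the fingers below 0.5 N) or (linear speed of part_spool above 0.4 m/s and contact force between part_spool and the fingers below 0.5 N)).
It also fails if it takes over 112 s, if anything falls off the work surface, if the arm or the gripper's body presses on something with over 40 N, if the wrist force passes 120 N, or if a joint passes its speed limit or range.

ROBOT

A 6-joint arm with a two-finger parallel gripper is mounted at the origin on the work surface. World frame = base frame: x ahead of the robot, y to its left, z up, the work surface at z = 0. Lengths are in mm, angles in rad, forces in N, time in s.
With the tool pointing down it reaches from about 300 to 775 mm from the base axis. Payload 14.6 kg.
Tool frame: the origin (TCP) lies on the centre line of the jaws, within the pads' length; the fingertips stand 22 mm ahead of it and the grasp point (between the pads) lies 3 mm ahead of it; z points along the fingers, y is the line along which they close (so a half turn about z gives the same grasp; the last joint's range is limited). The gripper opens to 94 mm and grips with 3 to 60 N. Pads are 16 mm wide; open, the fingers measure 119 mm over their backs; the gripper's body (75 mm by 177 mm) begins 78 mm behind the grasp point.
Start: joints at [-1.234, 0.3, 1.521, -0, 1.321, -0.067], TCP at [216.096, -505.759, 227.446] pointing down, gripper open.
Joint ranges: [-3.03, 3.03], [-0.79, 2.21], [0.23, 2.52], [-1.04, 4.18], [0, 3.07], [-2.55, 2.55]. Speed limits (rad/s): [2.22, 2.22, 2.57, 3.14, 3.14, 3.14].

INTERFACE

Orientations are given as a 3x3 rotation matrix whose columns are the frame's x, y, z axes.
In Python, from station import * gives the robot as it stands.
- The arm moves only by the shell command python3 -m handwheel 'ROWS' [FORCE]. ROWS is a JSON object of lists of equal length, an entry for each row: "rotation": the turn, a rotation vector about the tool's x, y, z scaled (see below), a list of three; "dp": the shift along the tool's x, y, z scaled (see below), a list of three; "grip": the opening, from 0 (shut) to 1 (fully open). A call has 1 to 12 rows; each row is the pose to reach, as a shift and turn from the pose commanded when the call began, along the tool's axes at that moment; what a row does not reach only later rows make up. The controller multiplies each number of a shift by 0.5 m and each number of a turn by 1.5 rad. A row lasts 1/12 s, in which the tool goes at most 41.7 mm and 7.16 degrees, less where a joint would pass 70% of its speed; a pose out of reach is approached as far as the arm can. A call with a number of a shift or a turn outside -1 to 1 is refused whole. A call with a gripper value outside its range is refused whole. The fingers move at their own pace and stop on an object; FORCE is the grip in N (left out, the last holds). Time passes only in rows, so rows that repeat a pose let the fingers close. It gives the time, the measured TCP pose, the force, the opening and the grip force at its end, in the units of the state.
- get_state(): the state, without advancing time (a new reading comes with each control period).
- capture(name): name is "side" or "top" or "wrist"; returns a dict with "color" (400x640x3 uint8, red, green, blue), "fov_y" (degrees; the focal length in pixels is half the picture's height over the tangent of half this angle, whatever the lens; pixels are square), "cx", "cy" (the principal point, pixels), "R" (3x3) and "t" (3): a world point X has camera coordinates R X + t. Camera axes: x right, y down, z forward; pixel columns grow to the right and rows downward; lengths in mm; the calibration is good to about 2 mm. A picture is of the moment at which its call begins. There is no depth.
- finish_job(): hands the job in; it is judged then, once.
The state is a dict: "time": time; "joint_pos": joint angles; "joint_vel": joint speeds; "joint_efforts": joint torques, N m; "tool_pos": TCP position; "eef_rot": TCP orientation; "ft_force": force on the tool from outside, world axes, zero at the start; "torque": the same for the moment, N m; "opening": opening from 0.0 (shut) to 1.0 (fully open); "grasp_force": force on a finger pad.
Only numpy, scipy, OpenCV 4.12 (cv2) and the standard library are available. Lean on these libraries where they do the work, as an engineer would, in place of code of your own. Each camera call takes 0.05 s, during which the arm holds its last target. There are 200 camera calls.

## Working session

There is one attempt and no reset: what is moved stays moved. The work goes in short steps, Python scripts to look and compute and a shell command to move; the robot and the scene stay as the last step left them, time stands still between calls to the robot, and variables do not carry over. Pictures are saved under pics/ and viewed, at most 14 in all, crops included, and the job is handed in when it is done.

```bash
mkdir -p pics; cat > h.py <<'E'
from station import *
import numpy as np, cv2
def save(n,f):
    c=capture(n); cv2.imwrite(f'pics/{f}.png',c['color'][:,:,::-1]); np.save(f'pics/{f}.npy',c,allow_pickle=True); return c
def load(f): return np.load(f'pics/{f}.npy',allow_pickle=True).item()
def ray(c,u,v):
    f=c['color'].shape[0]/2/np.tan(np.radians(c['fov_y'])/2)
    R=np.array(c['R']);t=np.array(c['t']);d=R.T@np.array([(u-c['cx'])/f,(v-c['cy'])/f,1]);return -R.T@t,d/np.linalg.norm(d)
def plane(c,u,v,z):
    o,d=ray(c,u,v);return o+d*(z-o[2])/d[2]
def proj(c,X):
    f=c['color'].shape[0]/2/np.tan(np.radians(c['fov_y'])/2)
    p=np.array(c['R'])@np.array(X)+np.array(c['t']);return np.array([c['cx'],c['cy']])+f*p[:2]/p[2]
def tri(a,b):
    (o1,d1),(o2,d2)=a,b
    s=np.linalg.lstsq(np.c_[d1,-d2],o2-o1,rcond=None)[0];p,q=o1+s[0]*d1,o2+s[1]*d2
    return (p+q)/2,np.linalg.norm(p-q)
E
python3 - <<'E'
from h import *
for n in ['side','top','wrist']:
    c=save(n,n+'0'); print(n,c['fov_y'],c['cx'],c['cy'],np.round(ray(c,320,200),2))
s=get_state(); print(s['tool_pos'],np.round(s['eef_rot'],3),s['opening'],s['ft_force'])
a=np.hstack([load(n)['color'] for n in ['top0','side0','wrist0']][:1])
E
```

```text
side 45.28362249214331 318.0503581981207 198.58383220517743 [[-1.2870e+01  7.1494e+02  6.2280e+02]
 [ 5.2000e-01 -6.7000e-01 -5.3000e-01]]
top 56.134705661096135 318.7427663265096 199.6369145647718 [[ 5.0696e+02  7.5200e+00  8.5232e+02]
 [ 7.0000e-02 -0.0000e+00 -1.0000e+00]]
wrist 61.99769911291018 315.49520005960676 205.33486470975552 [[ 2.7874e+02 -4.7765e+02  3.8492e+02]
 [-2.0000e-01 -1.0000e-01 -9.7000e-01]]
[ 216.03902574 -505.60370316  227.02683194] [[ 0.92   0.393 -0.   ]
 [ 0.393 -0.92   0.001]
 [ 0.    -0.001 -1.   ]] 1.0018029759616836 [-0.30207852  0.76498958 -0.75667329]
```

View pics/top0.png

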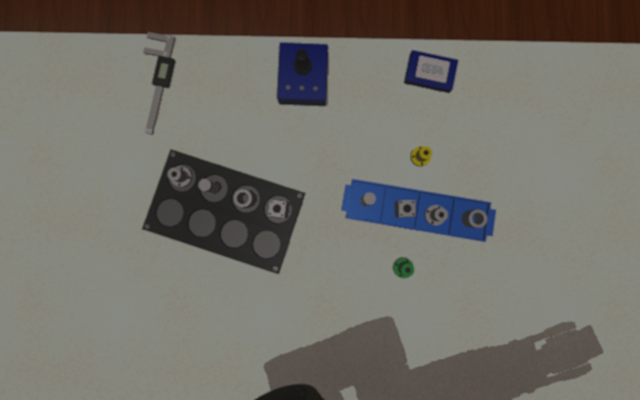

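View pics/side0.png

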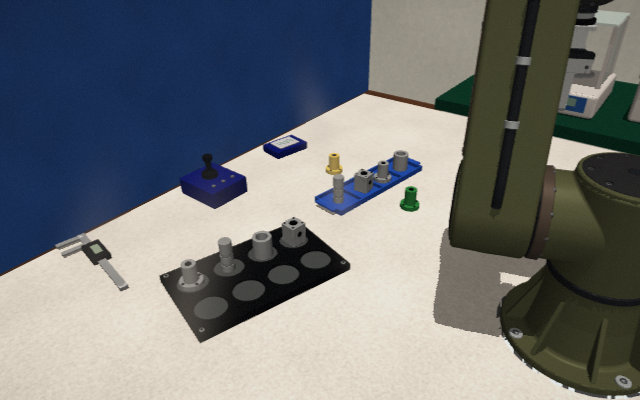

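The top view shows the fixture on the left. Its masters, left to right, are hub (180,177), spool (212,187), bush (246,198) and block (277,208), with the empty nests at about (170,213), (202,223), (234,234) and (266,244).

The tray holds spool (369,199), block (406,208), steel hub (436,214) and bush (476,218). The hub candidates are steel (436,214), yellow (421,156) and green (403,267). Only the steel one in the tray fits the description. I'll measure these and confirm in an enlarged crop.

```bash
python3 - <<'E'
from h import *
t=load('top0'); s=load('side0'); im=t['color'][:,:,::-1].copy()
hsv=cv2.cvtColor(im,cv2.COLOR_BGR2HSV)
# fixture: dark mask
g=cv2.cvtColor(im,cv2.COLOR_BGR2GRAY)
roi=np.zeros_like(g);roi[140:285,130:315]=1
# black-plate
m=((g<60)*roi).astype(np.uint8); 
cs,_=cv2.findContours(m,cv2.RETR_EXTERNAL,cv2.CHAIN_APPROX_NONE); c=max(cs,key=cv2.contourArea)
b=cv2.boxPoints(cv2.minAreaRect(c)); print('fix box',b.round(1))
P=np.array([plane(t,*p,16)for p in b]);print(P.round(1), [np.linalg.norm(P[i]-P[i-1]).round(1) for i in range(4)], P.mean(0))
# nests = holes
cs,_=cv2.findContours(((g>=60)*roi).astype(np.uint8),cv2.RETR_LIST,cv2.CHAIN_APPROX_NONE)
for c in cs:
    if 300<cv2.contourArea(c)<1500:
        e=cv2.fitEllipse(c);print('nest',np.round(e[0],1),np.round(e[1],1),plane(t,*e[0],10).round(1))
# tray
m=cv2.inRange(hsv,(100,120,60),(130,255,255));m[:170]=0;m[:,:335]=0
c=max(cv2.findContours(m,cv2.RETR_EXTERNAL,cv2.CHAIN_APPROX_NONE)[0],key=cv2.contourArea)
b=cv2.boxPoints(cv2.minAreaRect(c));P=np.array([plane(t,*p,14)for p in b]);print('tray',b.round(1),P.round(1),[np.linalg.norm(P[i]-P[i-1]).round(1) for i in range(4)], P.mean(0))
a=cv2.resize(im[140:290,130:330],None,fx=4,fy=4,interpolation=cv2.INTER_CUBIC)
d=cv2.resize(im[140:290,330:530],None,fx=4,fy=4,interpolation=cv2.INTER_CUBIC)
cv2.imwrite('pics/cf.png',a);cv2.imwrite('pics/ct.png',d)
si=s['color'][:,:,::-1]
cv2.imwrite('pics/cs.png',cv2.resize(si[140:290,260:460] ,None,fx=4,fy=4,interpolation=cv2.INTER_CUBIC))
E
```

```text
fix box [[142.6 228.3]
 [168.8 148.6]
 [304.2 193.2]
 [277.9 272.9]]
[[493.7 398.1  16. ]
 [673.8 347.8  16. ]
 [578.2  40.5  16. ]
 [400.9  94.9  16. ]] [np.float64(317.1), np.float64(187.0), np.float64(321.8), np.float64(185.5)] [536.65284062 220.33092638  16.        ]
nest [266.4 244. ] [26.2 26.4] [463.6 122.9  10. ]
nest [234.  233.4] [25.5 26. ] [485.9 195.9  10. ]
nest [201.9 222.8] [24.7 25.4] [508.3 268.7  10. ]
nest [169.9 212.3] [23.7 25.1] [530.5 341.5  10. ]
nest [276.4 208.9] [22.2 27.2] [542.3 102.6  10. ]
nest [245.8 198.5] [25.5 25.7] [564.5 172.1  10. ]
nest [212.8 187.6] [24.3 28.1] [587.8 247.3  10. ]
nest [180.7 177.2] [23.6 27.3] [610.1 320.5  10. ]
tray [[340.4 216.3]
 [346.8 178.2]
 [496.5 203.5]
 [490.  241.6]] [[ 528.2  -41.2   14. ]
 [ 614.1  -54.5   14. ]
 [ 563.1 -390.4   14. ]
 [ 477.9 -374.8   14. ]] [np.float64(337.4), np.float64(86.9), np.float64(339.7), np.float64(86.6)] [ 545.8024299  -215.23076067   14.        ]
```

View pics/ct.png

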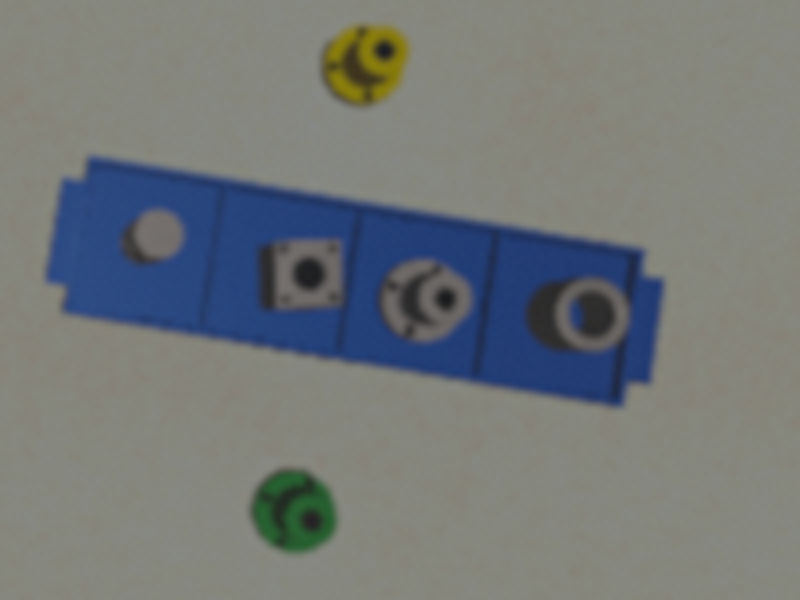

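View pics/cs.png

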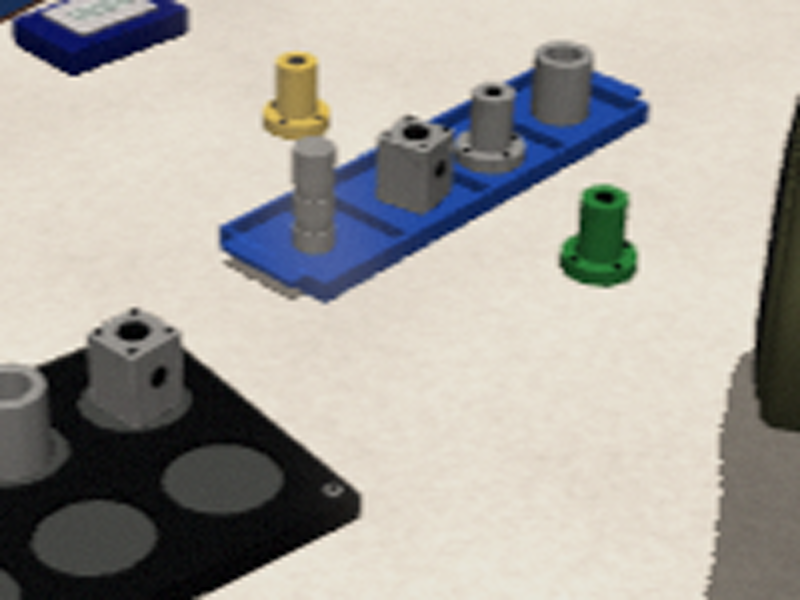

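View pics/cf.png

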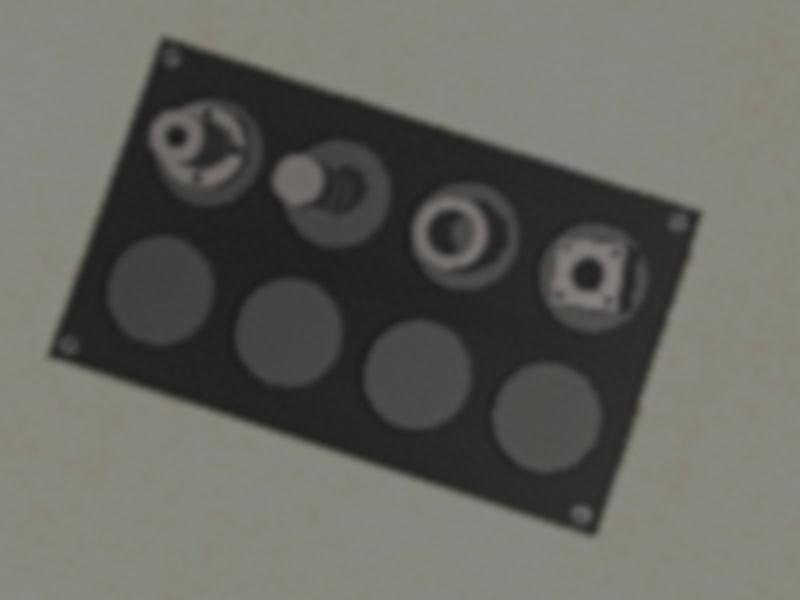

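The crops show:
- **Tray:** spool, block, steel hub and bush, left to right. The hub to use is the steel one at (436,214). The yellow one (421,156) and green one (403,267) are the wrong colour and stand outside the tray.
- **Masters:** hub, spool, bush and block, left to right.

Next I triangulate the tops and nests from the two views.

```bash
python3 - <<'E'
from h import *
t=load('top0'); s=load('side0')
k=lambda p,o:((p[0]+.5)/4-.5+o[0],(p[1]+.5)/4-.5+o[1])
T=(330,140);F=(130,140);S=(260,140)
for n,a,oa,b in [('spool',(158,234),T,(314,147)),('block',(310,274),T,(415,131)),('hub',(445,299),T,(494,91)),('bush',(593,314),T,(564,49)),
 ('nest block',(547,416),F,(223,479)),('nest bush',(417,374),F,(95,538)),('M block',(588,274),F,(133,330))]:
    X,e=tri(ray(t,*k(a,oa)),ray(s,*k(b,S)));print(n,X.round(1),'gap',e.round(1))
for n,a,b in [('nest spool',(201.9,222.8),(248.5,290.5)),('nest hub',(169.9,212.3),(211,308))]:
    X,e=tri(ray(t,*a),ray(s,*b));print(n,X.round(1),e.round(1))
# tray frame from walls
O=np.array([545.8,-215.2]);y=-.149
for d in (117,39,-39,-117): print((O+d*np.array([-np.sin(y),np.cos(y)])).round(1))
E
```

```text
spool [566.6 -97.1  69.1] gap 1.8
block [ 548.6 -181.1   48.8] gap 3.1
hub [ 535.9 -253.3   50.4] gap 1.8
bush [ 529.3 -332.1   51.1] gap 1.8
nest block [464.7 123.3   9.6] gap 0.9
nest bush [486.7 196.5   9.9] gap 0.6
M block [542.9  97.7  54.7] gap 1.9
nest spool [508.7 269.4   9. ] 1.3
nest hub [530.8 342.2   8.6] 0.8
[563.2 -99.5]
[ 551.6 -176.6]
[ 540.  -253.8]
[ 528.4 -330.9]
```

```bash
python3 -m handwheel '{"dp":[[0.85,-0.3,-0.03],[0.85,-0.3,-0.03],[0.85,-0.3,-0.03],[0.85,-0.3,-0.03],[0.85,-0.3,-0.03],[0.85,-0.3,-0.03],[0.85,-0.3,-0.03],[0.85,-0.3,-0.03],[0.85,-0.3,-0.03],[0.85,-0.3,-0.03],[0.85,-0.3,-0.03],[0.85,-0.3,-0.03]],"rotation":[[0,0,-1],[0,0,-1],[0,0,-1],[0,0,-1],[0,0,-1],[0,0,-1],[0,0,-1],[0,0,-1],[0,0,-1],[0,0,-1],[0,0,-1],[0,0,-1]],"grip":[0.7,0.7,0.7,0.7,0.7,0.7,0.7,0.7,0.7,0.7,0.7,0.7]}'; python3 -c "
from h import *
s=get_state();print(s['joint_pos'],s['tool_pos'],np.round(s['eef_rot'],3).tolist())"
```

```text
time: 1.15
tool_pos: [551.1, -196.7, 242.0]
eef_rot: [[-0.337, 0.942, 0.0], [0.942, 0.337, 0.001], [0.001, 0.0, -1.0]]
ft_force: [0.0, -0.9, 0.5]
opening: 0.7
grasp_force: 0.0
[-4.05728195e-01  3.68444969e-01  1.39617444e+00  9.03207433e-04
  1.37722674e+00 -7.49499356e-01] [ 551.08557731 -196.65156931  241.96850027] [[-0.337, 0.942, 0.0], [0.942, 0.337, 0.001], [0.001, 0.0, -1.0]]
```

```bash
python3 -m handwheel '{"dp":[[0,0,0],[0,0,0],[0,0,0],[0,0,0],[0,0,0],[0,0,0],[0,0,0],[0,0,0],[0,0,0],[0,0,0],[0,0,0]],"rotation":[[0,0,-0.72],[0,0,-0.72],[0,0,-0.72],[0,0,-0.72],[0,0,-0.72],[0,0,-0.72],[0,0,-0.72],[0,0,-0.72],[0,0,-0.72],[0,0,-0.72],[0,0,-0.72]],"grip":[0.7,0.7,0.7,0.7,0.7,0.7,0.7,0.7,0.7,0.7,0.7]}'; python3 -c "
from h import *
c=save('wrist','w1');print(np.round(ray(c,320,200),2))
s=get_state();print(s['joint_pos'].round(3),s['tool_pos'].round(1),np.round(s['eef_rot'],3).tolist())"
```

```text
time: 2.07
tool_pos: [547.9, -200.8, 242.2]
eef_rot: [[-0.987, 0.16, -0.0], [0.16, 0.987, 0.0], [0.0, 0.0, -1.0]]
ft_force: [0.0, 0.3, -0.2]
opening: 0.701
grasp_force: 0.0
[[ 4.7903e+02 -1.8884e+02  4.0024e+02]
 [ 2.2000e-01 -2.0000e-02 -9.7000e-01]]
[-0.414  0.365  1.4   -0.     1.377 -1.824] [ 547.9 -200.8  242.3] [[-0.987, 0.16, -0.0], [0.16, 0.987, 0.0], [0.0, 0.0, -1.0]]
```

View pics/w1.png

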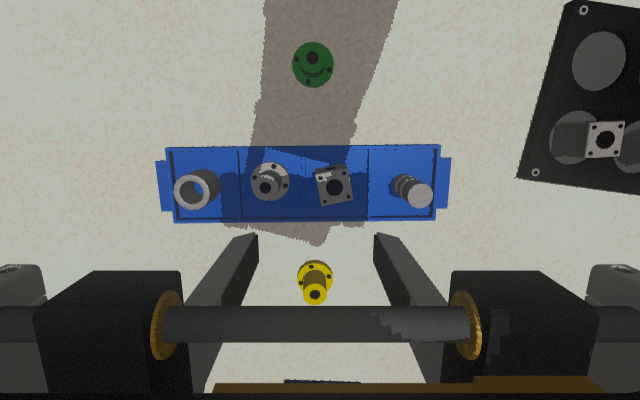

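The wrist view shows bush (197,189), steel hub (265,186), block (334,188) and spool top (419,195), plus the yellow and green look-alikes outside the tray.

```bash
python3 - <<'E'
from h import *
w=load('w1');t=load('top0');im=w['color'];hsv=cv2.cvtColor(im,cv2.COLOR_RGB2HSV)
for n,u,z,top in [('bush',(197,189),50,(478,218.25)),('hub',(265,186),52,(441,214.5)),('block',(334,188),50,(407.25,208.25)),('spool',(419,195),72,(369.25,198.25))]:
    X,e=tri(ray(w,*u),ray(t,*top));print(n,plane(w,*u,z).round(1),'tri',X.round(1),e.round(1))
# block top face, spool/bush tops: bright unsaturated
m=((hsv[:,:,1]<50)&(im.max(2)>105)).astype(np.uint8)*255
m[:150]=0;m[222:]=0;m[:,:170]=0;m[:,440:]=0
for c in cv2.findContours(m,cv2.RETR_EXTERNAL,cv2.CHAIN_APPROX_NONE)[0]:
    if cv2.contourArea(c)>100: print(np.round(cv2.minAreaRect(c),1) if 0 else cv2.minAreaRect(c), cv2.minEnclosingCircle(c))
cv2.imwrite('pics/cw.png',cv2.resize(im[145:225,165:445,::-1],None,fx=2.8,fy=2.8,interpolation=cv2.INTER_CUBIC))
E
```

```text
bush [ 526.  -324.9   50. ] tri [ 527.  -327.8   53.1] 8.1
hub [ 534.1 -252.    52. ] tri [ 534.2 -251.9   55.5] 1.5
block [ 548.4 -179.9   50. ] tri [ 546.7 -180.1   58.2] 0.1
spool [564.8 -97.   72. ] tri [565.  -97.3  72.5] 0.8
((420.0, 195.5), (23.0, 24.0), 90.0) ((419.8548278808594, 195.56451416015625), 12.657540321350098)
((191.25001525878906, 191.75001525878906), (36.769554138183594, 33.23401641845703), 45.0) ((191.0, 192.0), 18.43918800354004)
((273.6199645996094, 168.16000366210938), (28.142852783203125, 11.7379732131958), 8.130102157592773) ((273.122802734375, 171.28070068359375), 14.141217231750488)
```

View pics/cw.png

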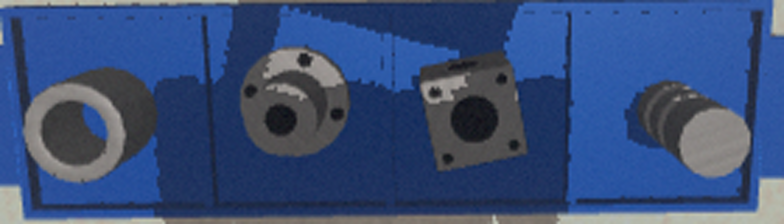

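```bash
python3 -m handwheel '{"dp":[[0,0.07,0],[0,0.14,0],[0,0.21,0.02],[0,0.21,0.08],[0,0.21,0.15],[0,0.21,0.22],[0,0.21,0.28],[0,0.21,0.32],[0,0.21,0.345],[0,0.21,0.358],[0,0.21,0.358],[0,0.21,0.358]],"rotation":[[0,0,0],[0,0,0],[0,0,0],[0,0,0],[0,0,0],[0,0,0],[0,0,0],[0,0,0],[0,0,0],[0,0,0],[0,0,0],[0,0,0]],"grip":[0.7,0.7,0.7,0.7,0.7,0.7,0.7,0.7,0.7,0.7,0.7,0.7]}'
python3 -c "
from h import *
c=save('wrist','w2');save('side','s2')
a=load('s2')['color'][120:270,270:470,::-1];b=c['color'][:,:,::-1]
cv2.imwrite('pics/c2.png',np.hstack([cv2.resize(a,(400,300)),cv2.resize(b[100:400,100:500],(400,300))]))"
```

```text
time: 3.12
tool_pos: [565.0, -97.3, 64.4]
eef_rot: [[-0.987, 0.158, 0.001], [0.158, 0.987, -0.0], [-0.001, -0.0, -1.0]]
ft_force: [0.3, -0.4, 1.0]
opening: 0.699
grasp_force: 0.0
```

View pics/c2.png

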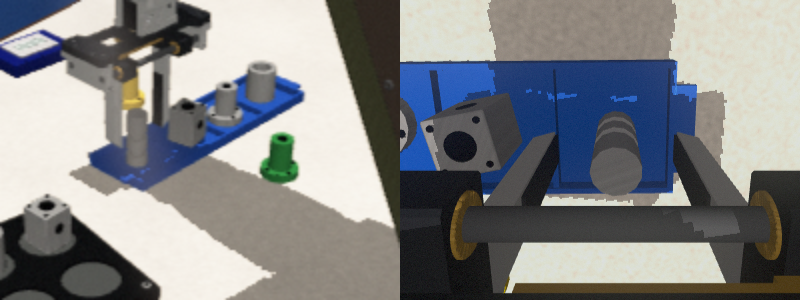

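The spool stands centred between the open fingers at (616,165). I close and lift.

```bash
python3 -m handwheel '{"dp":[[0,0,0],[0,0,0],[0,0,0],[0,0,0],[0,0,0],[0,0,0],[0,0,0],[0,0,-0.02],[0,0,-0.06],[0,0,-0.12],[0,0,-0.18],[0,0,-0.18]],"rotation":[[0,0,0],[0,0,0],[0,0,0],[0,0,0],[0,0,0],[0,0,0],[0,0,0],[0,0,0],[0,0,0],[0,0,0],[0,0,0],[0,0,0]],"grip":[0.2,0.2,0.2,0.2,0.2,0.2,0.2,0.2,0.2,0.2,0.2,0.2]}' 30
```

```text
time: 4.22
tool_pos: [566.5, -97.6, 159.9]
eef_rot: [[-0.988, 0.157, 0.008], [0.157, 0.988, -0.002], [-0.008, -0.001, -1.0]]
ft_force: [0.3, -0.0, -0.8]
opening: 0.271
grasp_force: 30.0
```

```bash
python3 -m handwheel '{"dp":[[0.005,0.015,0],[0.02,0.06,0],[0.045,0.14,0],[0.07,0.22,0],[0.095,0.3,0],[0.12,0.38,0],[0.145,0.46,0],[0.17,0.54,0],[0.195,0.61,0],[0.215,0.67,0],[0.225,0.7,0],[0.227,0.705,0]],"rotation":[[0,0,0],[0,0,0.01],[0,0,0.02],[0,0,0.03],[0,0,0.04],[0,0,0.05],[0,0,0.06],[0,0,0.07],[0,0,0.08],[0,0,0.09],[0,0,0.092],[0,0,0.092]],"grip":[0.2,0.2,0.2,0.2,0.2,0.2,0.2,0.2,0.2,0.2,0.2,0.2]}'
python3 -c "
from h import *
save('wrist','w3')
s=get_state();print(s['joint_pos'].round(3),s['tool_pos'].round(1),np.round(s['eef_rot'],3).tolist(),s['ft_force'])"
```

```text
time: 5.22
tool_pos: [505.9, 271.6, 151.9]
eef_rot: [[-0.957, 0.288, -0.002], [0.288, 0.957, -0.001], [0.002, -0.001, -1.0]]
ft_force: [-0.3, -0.4, -2.2]
opening: 0.27
grasp_force: 30.0
[ 0.427  0.424  1.534  0.     1.185 -0.851] [506.4 270.4 152. ] [[-0.957, 0.289, -0.002], [0.289, 0.957, -0.001], [0.002, -0.002, -1.0]] [-0.53047243  0.50913278 -3.13609928]
```

View pics/w3.png

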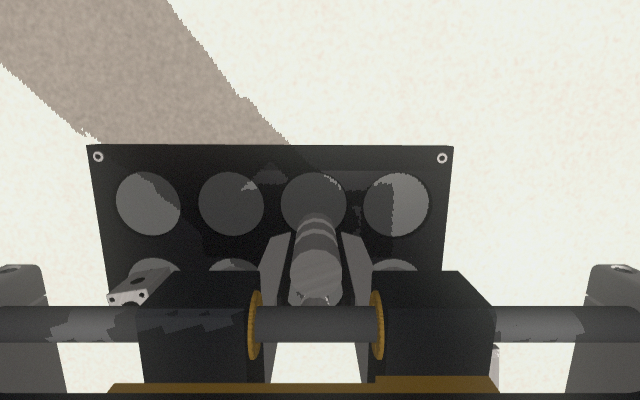

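The wrist view shows the empty nests at (148,204), (231,204), (313,204) and (396,204), with the spool held upright. I check these nest positions against the earlier ones.

```bash
python3 - <<'E'
from h import *
w=load('w3');t=load('top0')
for u,v in [((148,204),(266.4,244)),((231,204),(234,233.4)),((313,204),(201.9,222.8)),((396,204),(169.9,212.3))]:
    print(plane(w,*u,10).round(1), tri(ray(w,*u),ray(t,*v)))
s=get_state();print(s['tool_pos'].round(1))
E
```

```text
[463.5 122.7  10. ] (array([463.52397968, 122.82595184,  10.19165715]), np.float64(0.08873482755580951))
[485.7 196.5  10. ] (array([485.81064371, 196.16425508,   9.04559037]), np.float64(0.011747201359114565))
[507.5 269.3  10. ] (array([508.10976903, 269.19724866,   7.98983475]), np.float64(0.25858389011619076))
[529.7 343.   10. ] (array([530.79136728, 343.44647324,   5.48927942]), np.float64(0.6724100713384032))
[506.4 270.4 152. ]
```

```bash
python3 -m handwheel '{"dp":[[0,0,0],[0,0,0.01],[0,0,0.04],[0,0,0.07],[0,0,0.1],[0,0,0.125],[0,0,0.145],[0,0,0.155],[0,0,0.16],[0,0,0.162],[0,0,0.162],[0,0,0.162]],"rotation":[[0,0,0],[0,0,0],[0,0,0],[0,0,0],[0,0,0],[0,0,0],[0,0,0],[0,0,0],[0,0,0],[0,0,0],[0,0,0],[0,0,0]],"grip":[0.2,0.2,0.2,0.2,0.2,0.2,0.2,0.2,0.2,0.2,0.2,0.2]}'
python3 -m handwheel '{"dp":[[0,0,0],[0,0,0],[0,0,0.001],[0,0,0.001],[0,0,0.002],[0,0,0.002],[0,0,0.002]],"rotation":[[0,0,0],[0,0,0],[0,0,0],[0,0,0],[0,0,0],[0,0,0],[0,0,0]],"grip":[0.2,0.2,0.2,0.2,0.2,0.2,0.2]}'
```

```text
time: 6.27
tool_pos: [508.1, 268.9, 73.1]
eef_rot: [[-0.957, 0.291, 0.001], [0.291, 0.957, 0.0], [-0.001, 0.001, -1.0]]
ft_force: [0.3, 0.2, -1.4]
opening: 0.273
grasp_force: 30.0
time: 6.85
tool_pos: [507.8, 268.8, 71.4]
eef_rot: [[-0.957, 0.291, -0.0], [0.291, 0.957, -0.0], [0.0, -0.0, -1.0]]
ft_force: [-0.1, -0.2, -0.9]
opening: 0.268
grasp_force: 30.0
```

```bash
for i in 1; do python3 -m handwheel '{"dp":[[0,0,0.001],[0,0,0.001],[0,0,0.002],[0,0,0.002],[0,0,0.002],[0,0,0.002]],"rotation":[[0,0,0],[0,0,0],[0,0,0],[0,0,0],[0,0,0],[0,0,0]],"grip":[0.2,0.2,0.2,0.2,0.2,0.2]}'; done; python3 -c "
from h import *
s=get_state();print(s['tool_pos'],s['ft_force'])"
```

```text
time: 7.35
tool_pos: [507.8, 268.9, 70.5]
eef_rot: [[-0.957, 0.291, 0.0], [0.291, 0.957, 0.0], [-0.0, 0.0, -1.0]]
ft_force: [-0.4, 0.1, -1.7]
opening: 0.271
grasp_force: 30.0
[507.79566216 268.85146119  70.46929974] [-0.43243271  0.09282694 -1.65970697]
```

```bash
python3 -m handwheel '{"dp":[[0,0,0.001],[0,0,0.001],[0,0,0.002],[0,0,0.002],[0,0,0.002],[0,0,0.002]],"rotation":[[0,0,0],[0,0,0],[0,0,0],[0,0,0],[0,0,0],[0,0,0]],"grip":[0.2,0.2,0.2,0.2,0.2,0.2]}'
```

```text
time: 7.85
tool_pos: [507.8, 268.8, 69.5]
eef_rot: [[-0.957, 0.292, 0.0], [0.292, 0.957, 0.0], [-0.0, 0.0, -1.0]]
ft_force: [0.8, 0.6, -2.5]
opening: 0.27
grasp_force: 30.0
```

```bash
python3 -m handwheel '{"dp":[[0,0,0.001],[0,0,0.001],[0,0,0.002],[0,0,0.002],[0,0,0.002],[0,0,0.002]],"rotation":[[0,0,0],[0,0,0],[0,0,0],[0,0,0],[0,0,0],[0,0,0]],"grip":[0.2,0.2,0.2,0.2,0.2,0.2]}'
```

```text
time: 8.35
tool_pos: [508.1, 268.9, 69.4]
eef_rot: [[-0.957, 0.292, 0.001], [0.292, 0.957, 0.0], [-0.001, 0.001, -1.0]]
ft_force: [-3.1, -1.9, 9.2]
opening: 0.267
grasp_force: 30.0
```

Contact came at 9 N, at the expected height. I release and lift.

```bash
python3 -m handwheel '{"dp":[[0,0,-0.001],[0,0,-0.001],[0,0,-0.001],[0,0,-0.001],[0,0,-0.001],[0,0,-0.001],[0,0,-0.01],[0,0,-0.05],[0,0,-0.1],[0,0,-0.16],[0,0,-0.2],[0,0,-0.2]],"rotation":[[0,0,0],[0,0,0],[0,0,0],[0,0,0],[0,0,0],[0,0,0],[0,0,0],[0,0,0],[0,0,0],[0,0,0],[0,0,0],[0,0,0]],"grip":[0.35,0.45,0.55,0.55,0.55,0.55,0.55,0.55,0.55,0.55,0.55,0.55]}'
```

```text
time: 9.35
tool_pos: [509.2, 269.5, 173.3]
eef_rot: [[-0.957, 0.291, 0.006], [0.291, 0.957, 0.003], [-0.005, 0.005, -1.0]]
ft_force: [0.5, -0.1, -0.9]
opening: 0.548
grasp_force: 0.0
```

```bash
python3 -m handwheel '{"dp":[[-0.02,-0.05,0],[-0.05,-0.12,0],[-0.08,-0.2,0],[-0.11,-0.28,0],[-0.14,-0.36,0],[-0.17,-0.44,0],[-0.2,-0.52,0],[-0.225,-0.6,0],[-0.25,-0.68,0],[-0.275,-0.76,0],[-0.305,-0.84,0],[-0.33,-0.91,0]],"rotation":[[0,0,0],[0,0,-0.01],[0,0,-0.02],[0,0,-0.03],[0,0,-0.04],[0,0,-0.05],[0,0,-0.06],[0,0,-0.07],[0,0,-0.08],[0,0,-0.09],[0,0,-0.092],[0,0,-0.092]],"grip":[0.55,0.55,0.55,0.55,0.55,0.55,0.55,0.55,0.55,0.55,0.55,0.55]}'
python3 -m handwheel '{"dp":[[0,0,0],[0,0,0],[0,0,0]],"rotation":[[0,0,0],[0,0,0],[0,0,0]],"grip":[0.55,0.55,0.55]}'
```

```text
time: 10.35
tool_pos: [532.3, -214.1, 168.2]
eef_rot: [[-0.988, 0.157, -0.0], [0.157, 0.988, 0.0], [0.0, 0.0, -1.0]]
ft_force: [-0.4, -0.1, 0.4]
opening: 0.55
grasp_force: 0.0
time: 10.6
tool_pos: [532.6, -211.5, 167.9]
eef_rot: [[-0.988, 0.157, -0.001], [0.157, 0.988, 0.001], [0.001, 0.0, -1.0]]
ft_force: [-0.3, 0.6, -0.3]
opening: 0.553
grasp_force: 0.0
```

```bash
python3 -m handwheel '{"dp":[[-0.01,-0.04,0],[-0.019,-0.079,0],[-0.019,-0.079,0.04],[-0.019,-0.079,0.09],[-0.019,-0.079,0.14],[-0.019,-0.079,0.19],[-0.019,-0.079,0.225],[-0.019,-0.079,0.245],[-0.019,-0.079,0.254],[-0.019,-0.079,0.254],[-0.019,-0.079,0.254]],"rotation":[[0,0,0],[0,0,0],[0,0,0],[0,0,0],[0,0,0],[0,0,0],[0,0,0],[0,0,0],[0,0,0],[0,0,0],[0,0,0]],"grip":[0.55,0.55,0.55,0.55,0.55,0.55,0.55,0.55,0.55,0.55,0.55]}'
python3 -c "
from h import *
c=save('wrist','w4');save('side','s4')
a=load('s4')['color'][100:280,200:440,::-1];b=c['color'][:,:,::-1]
cv2.imwrite('pics/c4.png',np.hstack([cv2.resize(a,(400,300)),cv2.resize(b[100:400,100:500],(400,300))]))"
```

```text
time: 11.52
tool_pos: [536.6, -252.2, 42.4]
eef_rot: [[-0.988, 0.156, 0.001], [0.156, 0.988, -0.001], [-0.001, -0.0, -1.0]]
ft_force: [0.6, 0.1, 0.8]
opening: 0.549
grasp_force: 0.0
```

View pics/c4.png

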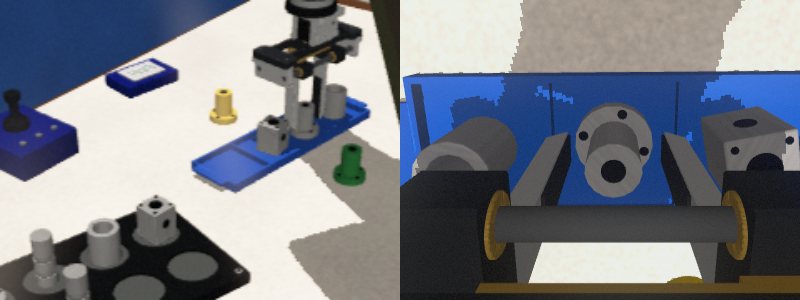

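The hub boss (612,170) is centred between the fingers and the flange lies below the tips. The spool stands in its nest in the side view. I close and lift.

```bash
python3 -m handwheel '{"dp":[[0,0,0],[0,0,0],[0,0,0],[0,0,0],[0,0,0],[0,0,-0.02],[0,0,-0.06],[0,0,-0.12],[0,0,-0.18],[0,0,-0.2],[0,0,-0.2],[0,0,-0.2]],"rotation":[[0,0,0],[0,0,0],[0,0,0],[0,0,0],[0,0,0],[0,0,0],[0,0,0],[0,0,0],[0,0,0],[0,0,0],[0,0,0],[0,0,0]],"grip":[0.2,0.2,0.2,0.2,0.2,0.2,0.2,0.2,0.2,0.2,0.2,0.2]}' 30
```

```text
time: 12.62
tool_pos: [535.7, -252.3, 140.6]
eef_rot: [[-0.988, 0.157, -0.001], [0.157, 0.988, 0.0], [0.001, 0.0, -1.0]]
ft_force: [-0.3, 0.3, -3.2]
opening: 0.292
grasp_force: 30.0
```

```bash
python3 -m handwheel '{"dp":[[0.003,0.015,0],[0.01,0.06,0],[0.023,0.14,0],[0.037,0.22,0],[0.05,0.3,0],[0.063,0.38,0],[0.077,0.46,0],[0.09,0.54,0],[0.104,0.62,0],[0.117,0.7,0],[0.13,0.78,0],[0.143,0.85,0]],"rotation":[[0,0,0],[0,0,0.01],[0,0,0.02],[0,0,0.03],[0,0,0.04],[0,0,0.05],[0,0,0.06],[0,0,0.07],[0,0,0.08],[0,0,0.09],[0,0,0.092],[0,0,0.092]],"grip":[0.2,0.2,0.2,0.2,0.2,0.2,0.2,0.2,0.2,0.2,0.2,0.2]}'
python3 -m handwheel '{"dp":[[0,0,0],[0,0,0],[0,0,0]],"rotation":[[0,0,0],[0,0,0],[0,0,0]],"grip":[0.2,0.2,0.2]}'
```

```text
time: 13.62
tool_pos: [530.7, 181.2, 139.6]
eef_rot: [[-0.957, 0.291, -0.003], [0.291, 0.957, -0.001], [0.002, -0.001, -1.0]]
ft_force: [0.4, 0.4, -3.3]
opening: 0.296
grasp_force: 30.0
time: 13.87
tool_pos: [531.4, 178.2, 140.0]
eef_rot: [[-0.957, 0.291, -0.002], [0.291, 0.957, -0.001], [0.002, -0.001, -1.0]]
ft_force: [0.3, -0.7, -2.7]
opening: 0.292
grasp_force: 30.0
```

```bash
python3 -m handwheel '{"dp":[[0.01,0.02,0],[0.03,0.09,0],[0.05,0.16,0],[0.075,0.235,0],[0.09,0.295,0],[0.098,0.313,0],[0.098,0.313,0],[0.098,0.313,0]],"rotation":[[0,0,0],[0,0,0],[0,0,0],[0,0,0],[0,0,0],[0,0,0],[0,0,0],[0,0,0]],"grip":[0.2,0.2,0.2,0.2,0.2,0.2,0.2,0.2]}'
python3 -m handwheel '{"dp":[[0,0,0.01],[0,0,0.04],[0,0,0.07],[0,0,0.1],[0,0,0.13],[0,0,0.155],[0,0,0.17],[0,0,0.176],[0,0,0.18],[0,0,0.18],[0,0,0.18],[0,0,0.18]],"rotation":[[0,0,0],[0,0,0],[0,0,0],[0,0,0],[0,0,0],[0,0,0],[0,0,0],[0,0,0],[0,0,0],[0,0,0],[0,0,0],[0,0,0]],"grip":[0.2,0.2,0.2,0.2,0.2,0.2,0.2,0.2,0.2,0.2,0.2,0.2]}'
```

```text
time: 14.53
tool_pos: [530.8, 341.7, 140.9]
eef_rot: [[-0.956, 0.292, -0.001], [0.292, 0.956, -0.001], [0.001, -0.001, -1.0]]
ft_force: [-0.2, -0.7, -3.2]
opening: 0.289
grasp_force: 30.0
time: 15.53
tool_pos: [531.2, 342.6, 52.2]
eef_rot: [[-0.957, 0.291, 0.001], [0.291, 0.957, 0.001], [-0.001, 0.001, -1.0]]
ft_force: [-0.5, -0.5, -2.8]
opening: 0.296
grasp_force: 30.0
```

```bash
python3 -m handwheel '{"dp":[[0,0,0],[0,0,0.001],[0,0,0.002],[0,0,0.003],[0,0,0.004],[0,0,0.004],[0,0,0.004],[0,0,0.004]],"rotation":[[0,0,0],[0,0,0],[0,0,0],[0,0,0],[0,0,0],[0,0,0],[0,0,0],[0,0,0]],"grip":[0.2,0.2,0.2,0.2,0.2,0.2,0.2,0.2]}'
python3 -m handwheel '{"dp":[[0,0,0.001],[0,0,0.001],[0,0,0.002],[0,0,0.002],[0,0,0.002]],"rotation":[[0,0,0],[0,0,0],[0,0,0],[0,0,0],[0,0,0]],"grip":[0.2,0.2,0.2,0.2,0.2]}'
```

```text
time: 16.2
tool_pos: [531.0, 342.5, 49.5]
eef_rot: [[-0.957, 0.291, -0.0], [0.291, 0.957, 0.0], [0.0, 0.0, -1.0]]
ft_force: [0.1, -0.4, -2.3]
opening: 0.294
grasp_force: 30.0
time: 16.62
tool_pos: [530.9, 342.4, 48.4]
eef_rot: [[-0.957, 0.292, -0.0], [0.292, 0.957, -0.0], [0.0, -0.0, -1.0]]
ft_force: [0.2, -0.3, -1.9]
opening: 0.293
grasp_force: 30.0
```

```bash
python3 -m handwheel '{"dp":[[0,0,0.001],[0,0,0.001],[0,0,0.002],[0,0,0.002],[0,0,0.002]],"rotation":[[0,0,0],[0,0,0],[0,0,0],[0,0,0],[0,0,0]],"grip":[0.2,0.2,0.2,0.2,0.2]}'
python3 -m handwheel '{"dp":[[0,0,0.001],[0,0,0.001],[0,0,0.0015],[0,0,0.0015],[0,0,0.0015]],"rotation":[[0,0,0],[0,0,0],[0,0,0],[0,0,0],[0,0,0]],"grip":[0.2,0.2,0.2,0.2,0.2]}'
```

```text
time: 17.03
tool_pos: [531.0, 342.5, 47.7]
eef_rot: [[-0.957, 0.292, 0.0], [0.292, 0.957, 0.0], [-0.0, 0.0, -1.0]]
ft_force: [-2.0, -1.1, 1.8]
opening: 0.295
grasp_force: 30.0
time: 17.45
tool_pos: [531.1, 342.5, 47.7]
eef_rot: [[-0.957, 0.291, 0.0], [0.291, 0.957, 0.0], [-0.0, 0.0, -1.0]]
ft_force: [-4.9, -3.2, 8.7]
opening: 0.293
grasp_force: 30.0
```

The hub is down, with contact at the expected height. I release and lift.

```bash
python3 -m handwheel '{"dp":[[0,0,-0.002],[0,0,-0.002],[0,0,-0.002],[0,0,-0.002],[0,0,-0.002],[0,0,-0.002],[0,0,-0.01],[0,0,-0.05],[0,0,-0.1],[0,0,-0.16],[0,0,-0.22],[0,0,-0.24]],"rotation":[[0,0,0],[0,0,0],[0,0,0],[0,0,0],[0,0,0],[0,0,0],[0,0,0],[0,0,0],[0,0,0],[0,0,0],[0,0,0],[0,0,0]],"grip":[0.35,0.45,0.55,0.55,0.55,0.55,0.55,0.55,0.55,0.55,0.6,0.6]}'
python3 -m handwheel '{"dp":[[-0.02,-0.05,0],[-0.04,-0.12,0],[-0.06,-0.2,0],[-0.09,-0.28,0],[-0.12,-0.36,0],[-0.14,-0.44,0],[-0.17,-0.52,0],[-0.2,-0.6,0],[-0.22,-0.68,0],[-0.245,-0.76,0],[-0.27,-0.84,0],[-0.3,-0.92,0]],"rotation":[[0,0,0],[0,0,-0.01],[0,0,-0.03],[0,0,-0.05],[0,0,-0.07],[0,0,-0.09],[0,0,-0.12],[0,0,-0.15],[0,0,-0.18],[0,0,-0.2],[0,0,-0.22],[0,0,-0.22]],"grip":[0.6,0.6,0.6,0.6,0.6,0.6,0.6,0.6,0.6,0.6,0.6,0.6]}'
python3 -m handwheel '{"dp":[[0,0,0],[0,0,0],[0,0,0]],"rotation":[[0,0,0],[0,0,0],[0,0,0]],"grip":[0.6,0.6,0.6]}'
```

```text
time: 18.45
tool_pos: [532.0, 343.1, 171.8]
eef_rot: [[-0.957, 0.291, 0.005], [0.291, 0.957, 0.003], [-0.004, 0.004, -1.0]]
ft_force: [-0.9, 0.1, 0.5]
opening: 0.595
grasp_force: 0.0
time: 19.45
tool_pos: [539.4, -138.5, 166.6]
eef_rot: [[-0.999, -0.036, -0.0], [-0.036, 0.999, 0.0], [0.0, 0.0, -1.0]]
ft_force: [0.2, -0.2, 0.1]
opening: 0.596
grasp_force: 0.0
time: 19.7
tool_pos: [539.9, -136.1, 166.3]
eef_rot: [[-0.999, -0.034, -0.001], [-0.034, 0.999, 0.0], [0.001, 0.0, -1.0]]
ft_force: [0.5, 0.3, 0.1]
opening: 0.601
grasp_force: 0.0
```

```bash
python3 -m handwheel '{"dp":[[-0.01,-0.045,0],[-0.014,-0.088,0],[-0.014,-0.088,0.04],[-0.014,-0.088,0.09],[-0.014,-0.088,0.14],[-0.014,-0.088,0.19],[-0.014,-0.088,0.225],[-0.014,-0.088,0.245],[-0.014,-0.088,0.254],[-0.014,-0.088,0.254],[-0.014,-0.088,0.254]],"rotation":[[0,0,0],[0,0,0],[0,0,0],[0,0,0],[0,0,0],[0,0,0],[0,0,0],[0,0,0],[0,0,0],[0,0,0],[0,0,0]],"grip":[0.6,0.6,0.6,0.6,0.6,0.6,0.6,0.6,0.6,0.6,0.6]}'
python3 -c "
from h import *
c=save('wrist','w5');save('side','s5')
a=load('s5')['color'][160:340,150:390,::-1];b=c['color'][:,:,::-1]
cv2.imwrite('pics/c5.png',np.hstack([cv2.resize(a,(400,300)),cv2.resize(b[100:400,100:500],(400,300))]))"
```

```text
time: 20.62
tool_pos: [549.1, -179.9, 40.7]
eef_rot: [[-0.999, -0.035, 0.001], [-0.035, 0.999, -0.0], [-0.001, -0.0, -1.0]]
ft_force: [0.2, -0.4, -0.3]
opening: 0.6
grasp_force: 0.0
```

View pics/c5.png

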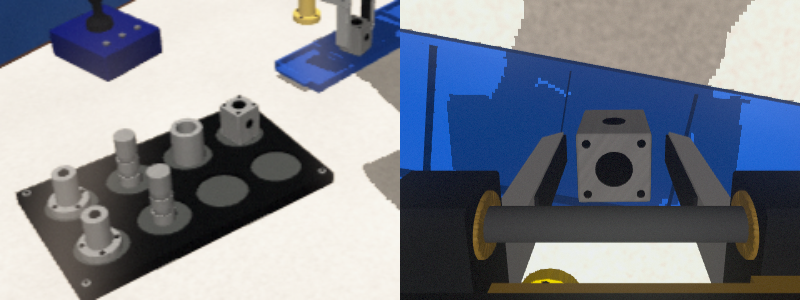

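The block (614,168) sits square and centred between the fingers, and the hub and spool stand well in their nests. I close and lift.

```bash
python3 -m handwheel '{"dp":[[0,0,0],[0,0,0],[0,0,0],[0,0,0],[0,0,0],[0,0,-0.02],[0,0,-0.06],[0,0,-0.12],[0,0,-0.18],[0,0,-0.2],[0,0,-0.2],[0,0,-0.2]],"rotation":[[0,0,0],[0,0,0],[0,0,0],[0,0,0],[0,0,0],[0,0,0],[0,0,0],[0,0,0],[0,0,0],[0,0,0],[0,0,0],[0,0,0]],"grip":[0.3,0.3,0.3,0.3,0.3,0.3,0.3,0.3,0.3,0.3,0.3,0.3]}' 40
```

```text
time: 21.72
tool_pos: [548.2, -180.1, 138.7]
eef_rot: [[-0.999, -0.034, -0.001], [-0.034, 0.999, 0.0], [0.001, 0.0, -1.0]]
ft_force: [-0.0, 0.6, -5.9]
opening: 0.384
grasp_force: 40.0
```

```bash
python3 -m handwheel '{"dp":[[0.004,0.015,0],[0.015,0.06,0],[0.034,0.14,0],[0.053,0.22,0],[0.073,0.3,0],[0.092,0.38,0],[0.112,0.46,0],[0.13,0.53,0],[0.142,0.585,0],[0.147,0.606,0],[0.148,0.611,0],[0.148,0.611,0]],"rotation":[[0,0,0],[0,0,0.02],[0,0,0.05],[0,0,0.08],[0,0,0.11],[0,0,0.14],[0,0,0.17],[0,0,0.2],[0,0,0.215],[0,0,0.22],[0,0,0.22],[0,0,0.22]],"grip":[0.3,0.3,0.3,0.3,0.3,0.3,0.3,0.3,0.3,0.3,0.3,0.3]}'
python3 -m handwheel '{"dp":[[0,0,0],[0,0,0],[0,0,0.02],[0,0,0.05],[0,0,0.08],[0,0,0.11],[0,0,0.14],[0,0,0.16],[0,0,0.174],[0,0,0.18],[0,0,0.18],[0,0,0.18]],"rotation":[[0,0,0],[0,0,0],[0,0,0],[0,0,0],[0,0,0],[0,0,0],[0,0,0],[0,0,0],[0,0,0],[0,0,0],[0,0,0],[0,0,0]],"grip":[0.3,0.3,0.3,0.3,0.3,0.3,0.3,0.3,0.3,0.3,0.3,0.3]}'
```

```text
time: 22.72
tool_pos: [463.3, 123.1, 138.5]
eef_rot: [[-0.957, 0.29, -0.002], [0.29, 0.957, -0.0], [0.002, -0.001, -1.0]]
ft_force: [0.5, -1.0, -4.6]
opening: 0.379
grasp_force: 40.0
time: 23.72
tool_pos: [464.4, 122.5, 50.1]
eef_rot: [[-0.957, 0.292, 0.001], [0.292, 0.957, 0.0], [-0.0, 0.0, -1.0]]
ft_force: [0.7, 0.3, -4.5]
opening: 0.379
grasp_force: 40.0
```

```bash
python3 -m handwheel '{"dp":[[0,0,0],[0,0,0.001],[0,0,0.002],[0,0,0.003],[0,0,0.004],[0,0,0.004],[0,0,0.004],[0,0,0.004]],"rotation":[[0,0,0],[0,0,0],[0,0,0],[0,0,0],[0,0,0],[0,0,0],[0,0,0],[0,0,0]],"grip":[0.3,0.3,0.3,0.3,0.3,0.3,0.3,0.3]}'
python3 -m handwheel '{"dp":[[0,0,0.001],[0,0,0.001],[0,0,0.002],[0,0,0.002],[0,0,0.002]],"rotation":[[0,0,0],[0,0,0],[0,0,0],[0,0,0],[0,0,0]],"grip":[0.3,0.3,0.3,0.3,0.3]}'
python3 -m handwheel '{"dp":[[0,0,0.001],[0,0,0.001],[0,0,0.0015],[0,0,0.0015],[0,0,0.0015]],"rotation":[[0,0,0],[0,0,0],[0,0,0],[0,0,0],[0,0,0]],"grip":[0.3,0.3,0.3,0.3,0.3]}'
```

```text
time: 24.38
tool_pos: [464.2, 122.6, 47.7]
eef_rot: [[-0.957, 0.292, -0.0], [0.292, 0.957, 0.0], [0.0, -0.0, -1.0]]
ft_force: [-0.4, -0.2, -3.9]
opening: 0.38
grasp_force: 40.0
time: 24.8
tool_pos: [464.1, 122.6, 46.7]
eef_rot: [[-0.957, 0.291, -0.0], [0.291, 0.957, -0.0], [0.0, -0.0, -1.0]]
ft_force: [0.5, -0.2, -4.8]
opening: 0.377
grasp_force: 40.0
time: 25.22
tool_pos: [464.2, 122.6, 46.0]
eef_rot: [[-0.957, 0.292, 0.0], [0.292, 0.957, -0.0], [-0.0, 0.0, -1.0]]
ft_force: [-0.7, -0.7, -2.3]
opening: 0.379
grasp_force: 40.0
```

```bash
python3 -m handwheel '{"dp":[[0,0,0.001],[0,0,0.001],[0,0,0.0015],[0,0,0.0015],[0,0,0.0015]],"rotation":[[0,0,0],[0,0,0],[0,0,0],[0,0,0],[0,0,0]],"grip":[0.3,0.3,0.3,0.3,0.3]}'
```

```text
time: 25.63
tool_pos: [464.2, 122.6, 46.0]
eef_rot: [[-0.957, 0.291, 0.0], [0.291, 0.957, -0.0], [-0.0, -0.0, -1.0]]
ft_force: [-6.9, -1.2, 11.4]
opening: 0.38
grasp_force: 40.0
```

The block is down. I release, lift and go to the bush.

```bash
python3 -m handwheel '{"dp":[[0,0,-0.002],[0,0,-0.002],[0,0,-0.002],[0,0,-0.002],[0,0,-0.002],[0,0,-0.002],[0,0,-0.01],[0,0,-0.05],[0,0,-0.1],[0,0,-0.16],[0,0,-0.22],[0,0,-0.24]],"rotation":[[0,0,0],[0,0,0],[0,0,0],[0,0,0],[0,0,0],[0,0,0],[0,0,0],[0,0,0],[0,0,0],[0,0,0],[0,0,0],[0,0,0]],"grip":[0.42,0.5,0.6,0.6,0.6,0.6,0.6,0.6,0.6,0.6,0.65,0.65]}'
python3 -m handwheel '{"dp":[[-0.02,-0.04,0],[-0.05,-0.11,0],[-0.09,-0.18,0],[-0.12,-0.25,0],[-0.15,-0.32,0],[-0.185,-0.39,0],[-0.22,-0.46,0],[-0.25,-0.53,0],[-0.28,-0.6,0],[-0.315,-0.67,0],[-0.35,-0.74,0],[-0.375,-0.8,0]],"rotation":[[0,0,0],[0,0,-0.01],[0,0,-0.02],[0,0,-0.03],[0,0,-0.04],[0,0,-0.05],[0,0,-0.06],[0,0,-0.07],[0,0,-0.08],[0,0,-0.09],[0,0,-0.092],[0,0,-0.092]],"grip":[0.65,0.65,0.65,0.65,0.65,0.65,0.65,0.65,0.65,0.65,0.65,0.65]}'
python3 -m handwheel '{"dp":[[0,0,0],[0,0,0],[0,0,0]],"rotation":[[0,0,0],[0,0,0],[0,0,0]],"grip":[0.65,0.65,0.65]}'
```

```text
time: 26.63
tool_pos: [465.4, 122.8, 169.4]
eef_rot: [[-0.957, 0.291, 0.005], [0.291, 0.957, 0.001], [-0.005, 0.002, -1.0]]
ft_force: [-0.1, -0.6, 0.2]
opening: 0.65
grasp_force: 0.0
time: 27.63
tool_pos: [526.8, -317.2, 164.6]
eef_rot: [[-0.988, 0.158, -0.0], [0.158, 0.988, 0.0], [0.0, 0.0, -1.0]]
ft_force: [0.8, 0.2, -0.2]
opening: 0.647
grasp_force: 0.0
time: 27.88
tool_pos: [526.7, -314.1, 164.7]
eef_rot: [[-0.988, 0.157, -0.001], [0.157, 0.988, 0.001], [0.001, 0.001, -1.0]]
ft_force: [0.2, 1.0, -0.7]
opening: 0.653
grasp_force: 0.0
```

```bash
python3 -m handwheel '{"dp":[[-0.005,-0.02,0],[-0.01,-0.034,0],[-0.01,-0.034,0.04],[-0.01,-0.034,0.09],[-0.01,-0.034,0.14],[-0.01,-0.034,0.19],[-0.01,-0.034,0.225],[-0.01,-0.034,0.242],[-0.01,-0.034,0.25],[-0.01,-0.034,0.25],[-0.01,-0.034,0.25]],"rotation":[[0,0,0],[0,0,0],[0,0,0],[0,0,0],[0,0,0],[0,0,0],[0,0,0],[0,0,0],[0,0,0],[0,0,0],[0,0,0]],"grip":[0.65,0.65,0.65,0.65,0.65,0.65,0.65,0.65,0.65,0.65,0.65]}'
python3 -c "
from h import *
c=save('wrist','w6');save('side','s6')
a=load('s6')['color'][160:340,150:390,::-1];b=c['color'][:,:,::-1]
cv2.imwrite('pics/c6.png',np.hstack([cv2.resize(a,(400,300)),cv2.resize(b[100:400,100:500],(400,300))]))"
```

```text
time: 28.8
tool_pos: [529.7, -332.6, 41.3]
eef_rot: [[-0.988, 0.157, 0.001], [0.157, 0.988, -0.001], [-0.001, -0.001, -1.0]]
ft_force: [0.8, -0.2, 0.5]
opening: 0.65
grasp_force: 0.0
```

View pics/c6.png

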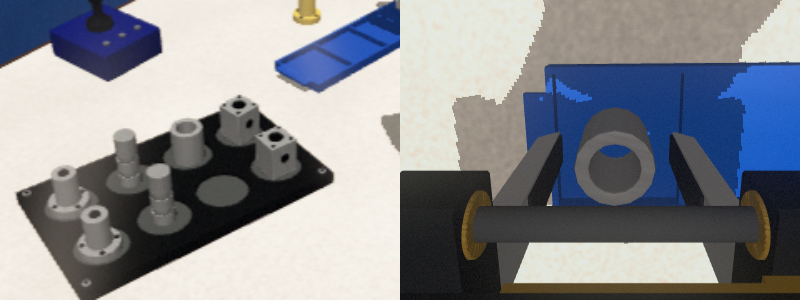

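The bush (615,168) is centred between the fingers, and the three placed parts stand well. I close and lift.

```bash
python3 -m handwheel '{"dp":[[0,0,0],[0,0,0],[0,0,0],[0,0,0],[0,0,0],[0,0,-0.02],[0,0,-0.06],[0,0,-0.12],[0,0,-0.18],[0,0,-0.22],[0,0,-0.22],[0,0,-0.22]],"rotation":[[0,0,0],[0,0,0],[0,0,0],[0,0,0],[0,0,0],[0,0,0],[0,0,0],[0,0,0],[0,0,0],[0,0,0],[0,0,0],[0,0,0]],"grip":[0.35,0.35,0.35,0.35,0.35,0.35,0.35,0.35,0.35,0.35,0.35,0.35]}' 35
```

```text
time: 29.9
tool_pos: [529.3, -332.3, 150.8]
eef_rot: [[-0.988, 0.157, 0.001], [0.157, 0.988, -0.001], [-0.001, -0.001, -1.0]]
ft_force: [-0.9, 0.3, -2.9]
opening: 0.422
grasp_force: 35.0
```

```bash
python3 -m handwheel '{"dp":[[0.004,0.015,0],[0.015,0.06,0],[0.034,0.14,0],[0.053,0.22,0],[0.073,0.3,0],[0.092,0.38,0],[0.112,0.46,0],[0.131,0.54,0],[0.151,0.62,0],[0.17,0.7,0],[0.19,0.78,0],[0.207,0.85,0]],"rotation":[[0,0,0],[0,0,0.01],[0,0,0.02],[0,0,0.03],[0,0,0.04],[0,0,0.05],[0,0,0.06],[0,0,0.07],[0,0,0.08],[0,0,0.09],[0,0,0.092],[0,0,0.092]],"grip":[0.35,0.35,0.35,0.35,0.35,0.35,0.35,0.35,0.35,0.35,0.35,0.35]}'
python3 -m handwheel '{"dp":[[0,0,0],[0,0,0],[0,0,0]],"rotation":[[0,0,0],[0,0,0],[0,0,0]],"grip":[0.35,0.35,0.35]}'
```

```text
time: 30.9
tool_pos: [491.9, 106.2, 148.6]
eef_rot: [[-0.957, 0.291, -0.003], [0.291, 0.957, -0.0], [0.003, -0.001, -1.0]]
ft_force: [0.7, 0.4, -1.2]
opening: 0.422
grasp_force: 35.0
time: 31.15
tool_pos: [493.0, 103.5, 149.0]
eef_rot: [[-0.957, 0.291, -0.002], [0.291, 0.957, -0.0], [0.002, -0.001, -1.0]]
ft_force: [0.9, -1.7, -2.6]
opening: 0.422
grasp_force: 35.0
```

```bash
python3 -m handwheel '{"dp":[[0.01,0.02,0],[0.035,0.09,0],[0.055,0.145,0],[0.068,0.174,0],[0.068,0.174,0],[0.068,0.174,0]],"rotation":[[0,0,0],[0,0,0],[0,0,0],[0,0,0],[0,0,0],[0,0,0]],"grip":[0.35,0.35,0.35,0.35,0.35,0.35]}'
python3 -m handwheel '{"dp":[[0,0,0],[0,0,0.02],[0,0,0.05],[0,0,0.085],[0,0,0.12],[0,0,0.15],[0,0,0.175],[0,0,0.19],[0,0,0.197],[0,0,0.199],[0,0,0.199],[0,0,0.199]],"rotation":[[0,0,0],[0,0,0],[0,0,0],[0,0,0],[0,0,0],[0,0,0],[0,0,0],[0,0,0],[0,0,0],[0,0,0],[0,0,0],[0,0,0]],"grip":[0.35,0.35,0.35,0.35,0.35,0.35,0.35,0.35,0.35,0.35,0.35,0.35]}'
```

```text
time: 31.65
tool_pos: [486.4, 196.7, 149.7]
eef_rot: [[-0.957, 0.291, -0.001], [0.291, 0.957, -0.0], [0.001, -0.001, -1.0]]
ft_force: [-0.7, -0.9, -2.7]
opening: 0.423
grasp_force: 35.0
time: 32.65
tool_pos: [487.0, 196.8, 51.3]
eef_rot: [[-0.957, 0.292, 0.001], [0.292, 0.957, 0.0], [-0.001, 0.001, -1.0]]
ft_force: [0.1, -0.1, -2.6]
opening: 0.424
grasp_force: 35.0
```

```bash
python3 -m handwheel '{"dp":[[0,0,0],[0,0,0.001],[0,0,0.002],[0,0,0.003],[0,0,0.004],[0,0,0.004],[0,0,0.004],[0,0,0.004]],"rotation":[[0,0,0],[0,0,0],[0,0,0],[0,0,0],[0,0,0],[0,0,0],[0,0,0],[0,0,0]],"grip":[0.35,0.35,0.35,0.35,0.35,0.35,0.35,0.35]}'
python3 -m handwheel '{"dp":[[0,0,0.001],[0,0,0.001],[0,0,0.002],[0,0,0.002],[0,0,0.002]],"rotation":[[0,0,0],[0,0,0],[0,0,0],[0,0,0],[0,0,0]],"grip":[0.35,0.35,0.35,0.35,0.35]}'
python3 -m handwheel '{"dp":[[0,0,0.001],[0,0,0.001],[0,0,0.0015],[0,0,0.0015],[0,0,0.0015]],"rotation":[[0,0,0],[0,0,0],[0,0,0],[0,0,0],[0,0,0]],"grip":[0.35,0.35,0.35,0.35,0.35]}'
```

```text
time: 33.32
tool_pos: [486.6, 196.8, 48.7]
eef_rot: [[-0.957, 0.292, 0.0], [0.292, 0.957, 0.0], [-0.0, 0.0, -1.0]]
ft_force: [-1.1, -0.5, -2.5]
opening: 0.424
grasp_force: 35.0
time: 33.73
tool_pos: [486.6, 196.8, 47.7]
eef_rot: [[-0.957, 0.292, -0.0], [0.292, 0.957, -0.0], [0.0, -0.0, -1.0]]
ft_force: [1.2, 0.1, -2.3]
opening: 0.421
grasp_force: 35.0
time: 34.15
tool_pos: [486.6, 196.8, 46.9]
eef_rot: [[-0.957, 0.292, -0.0], [0.292, 0.957, 0.0], [0.0, -0.0, -1.0]]
ft_force: [-0.6, 0.5, -1.8]
opening: 0.423
grasp_force: 35.0
```

```bash
python3 -m handwheel '{"dp":[[0,0,0.001],[0,0,0.001],[0,0,0.0015],[0,0,0.0015],[0,0,0.0015]],"rotation":[[0,0,0],[0,0,0],[0,0,0],[0,0,0],[0,0,0]],"grip":[0.35,0.35,0.35,0.35,0.35]}'
```

```text
time: 34.57
tool_pos: [486.7, 196.8, 46.5]
eef_rot: [[-0.957, 0.291, 0.0], [0.291, 0.957, 0.0], [-0.0, 0.0, -1.0]]
ft_force: [-1.9, -0.6, 4.6]
opening: 0.422
grasp_force: 35.0
```

The bush is down. I release, lift clear and check.

```bash
python3 -m handwheel '{"dp":[[0,0,-0.001],[0,0,-0.001],[0,0,-0.001],[0,0,-0.001],[0,0,-0.001],[0,0,-0.001],[0,0,-0.01],[0,0,-0.05],[0,0,-0.1],[0,0,-0.16],[0,0,-0.22],[0,0,-0.28]],"rotation":[[0,0,0],[0,0,0],[0,0,0],[0,0,0],[0,0,0],[0,0,0],[0,0,0],[0,0,0],[0,0,0],[0,0,0],[0,0,0],[0,0,0]],"grip":[0.46,0.52,0.58,0.58,0.58,0.58,0.58,0.58,0.58,0.58,0.58,0.58]}'
python3 -m handwheel '{"dp":[[0,-0.08,0],[0,-0.16,0],[0,-0.24,0],[0,-0.32,0],[0,-0.4,0],[0,-0.4,0],[0,-0.4,0],[0,-0.4,0]],"rotation":[[0,0,0],[0,0,0],[0,0,0],[0,0,0],[0,0,0],[0,0,0],[0,0,0],[0,0,0]],"grip":[0.58,0.58,0.58,0.58,0.58,0.58,0.58,0.58]}'
python3 - <<'E'
from h import *
c=save('top','t7');d=save('side','s7')
a=d['color'][180:340,150:360,::-1];b=c['color'][130:290,120:330,::-1]
cv2.imwrite('pics/c7.png',np.hstack([cv2.resize(x,(400,305),interpolation=cv2.INTER_CUBIC) for x in (b,a)]))
# masters moved? back-row strip difference
t=load('top0')['color'];m=np.zeros(t.shape[:2],np.uint8)
for p in [(180,177),(209,187),(246,198),(277,208)]: cv2.circle(m,p,13,1,-1)
print(cv2.absdiff(cv2.cvtColor(t,7),cv2.cvtColor(c['color'],7))[m>0].mean())
E
```

```text
time: 35.57
tool_pos: [486.3, 196.7, 188.0]
eef_rot: [[-0.957, 0.292, 0.0], [0.292, 0.957, 0.0], [-0.0, 0.0, -1.0]]
ft_force: [0.7, -0.6, -0.7]
opening: 0.583
grasp_force: 0.0
time: 36.23
tool_pos: [428.5, 5.7, 186.6]
eef_rot: [[-0.956, 0.292, 0.001], [0.292, 0.956, 0.0], [-0.001, 0.0, -1.0]]
ft_force: [0.2, -0.2, -0.5]
opening: 0.579
grasp_force: 0.0
6.802457466918715
```

View pics/c7.png

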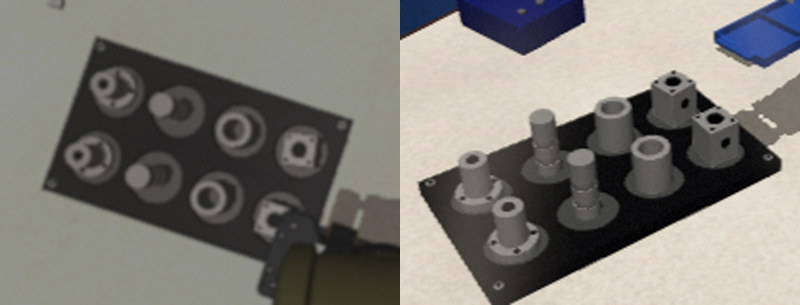

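All four parts stand upright in front of their matching masters: front-row tops at about (78,155), (140,177), (208,197) and (270,215) in the left crop. The masters look unmoved and the arm is clear.

```bash
python3 -c "
from station import *
print(finish_job())"
```

```text
the job is handed in; nothing more can be done
None
```

I loaded all four parts (hub, spool, bush and block) into the front-row nests in front of their matching masters and handed the job in at about 36 s; the last pictures show every part upright and the masters looking unmoved, but no verdict came back.

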